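# Lean the washed copper plate on the drying stand

### The job

Take the copper plate out of the wooden rack and lean it on the blue drying stand: lower edge on the black rubber mat, squarely along the stand and about in its middle, the plate tilted back roughly 20 degrees so that its back rests on the top edge of the blue upright. Leave the aluminium and the dark steel plates standing in the rack.

Things in the scene. Friction and masses are not known exactly. Their poses are not given: they have to be found in the camera images.
- copper_plate: Reddish copper plate, 8 mm thick, 80 wide, 130 tall, about 0.7 kg. Starts upright in one of three slots of a fixed wooden rack (slots 65 mm apart face to face, 12 mm wide, order varies; slot floor 10 mm above the table, ribs up to 30 mm). Origin: centre of its lower edge; x through the thickness, y along the width, z up.
- aluminium_plate: Pale silvery aluminium plate, 8 mm thick, 80 wide, 130 tall, about 0.2 kg. Starts upright in one of three slots of a fixed wooden rack (slots 65 mm apart face to face, 12 mm wide, order varies; slot floor 10 mm above the table, ribs up to 30 mm). Origin: centre of its lower edge; x through the thickness, y along the width, z up.
- steel_plate: Dark grey steel plate, 8 mm thick, 80 wide, 130 tall, about 0.6 kg. Starts upright in one of three slots of a fixed wooden rack (slots 65 mm apart face to face, 12 mm wide, order varies; slot floor 10 mm above the table, ribs up to 30 mm). Origin: centre of its lower edge; x through the thickness, y along the width, z up.
- stand: Fixed blue drying stand: rubber mat with a blue upright (150 mm wide, 12 thick) behind it. Origin: on the table below the middle of the upright's leaning face; x: out of that face over the mat (roughly away from the robot), y: along it, z: up. Mat: x 2 to 98 mm, y -75 to 75, top at z 10. Upright's top edge: z 80. A plate with its lower back corner 25 mm from the face leans 20 degrees; friction holds it.
Things that resemble listed ones, but are neither listed nor needed, are in the scene too. Leave any turquoise look-alike of the stand alone. Of the things that look like the copper_plate, the larger one is meant.

How it is judged:
On the way:
1. the copper plate is lifted clear of its slot, all of it more than 40 mm above the table (height (world z) of copper_plate above 0.04 m), for 0.1 s.
At the end, for the whole second after the job is handed in: Copper plate at rest on the mat, tilted back 10 to 32 degrees onto the upright, square within 12 degrees, its lower edge 10 to 55 mm out from the face and within 30 mm of the stand's middle; the other two plates upright in the rack (moved under 30 mm, tilted under 11 degrees) (angle between copper_plate's own z axis and vertical between 0.174533 and 0.558505 rad and contact force between copper_plate and stand above 1 N and x of copper_plate in the frame of stand between 0.01 and 0.055 m and y of copper_plate in the frame of stand between -0.03 and 0.03 m and z of copper_plate in the frame of stand between 0.006 and 0.018 m and angle between the y axis of copper_plate and the y axis of stand, either way round below 0.20944 rad and linear speed of copper_plate below 0.02 m/s and angular speed of copper_plate below 0.1 rad/s and distance of each of aluminium_plate, steel_plate from where it was at the start of the episode below 0.03 m and angle between each of aluminium_plate, steel_plate's own z axis and vertical below 0.2 rad); the robot touches nothing.
It fails at once if the aluminium plate is knocked over or taken out of its slot (distance of aluminium_plate from where it was at the start of the episode above 0.03 m or angle between aluminium_plate's own z axis and vertical above 0.2 rad).
It fails at once if the steel plate is knocked over or taken out of its slot (distance of steel_plate from where it was at the start of the episode above 0.03 m or angle between steel_plate's own z axis and vertical above 0.2 rad).
It also fails if it takes over 40 s, if anything falls off the work surface, if the arm or the gripper's body presses on something with over 40 N, if the wrist force passes 120 N, or if a joint passes its speed limit or range.

### The arm

A 6-joint arm with a two-finger parallel gripper is mounted at the origin on the work surface. World frame = base frame: x ahead of the robot, y to its left, z up, the work surface at z = 0. Lengths are in m, angles in rad, forces in N, time in s.
With the tool pointing down it reaches from about 0.3 to 0.875 m from the base axis. Payload 6.4 kg.
Tool frame: the origin (TCP) lies between the finger pads; the fingertips stand ctrl.tip_reach ahead of it and the grasp point (between the pads) lies 11 mm behind it (ctrl.tip_reach is the distance from the TCP to the fingertips, in m); z points along the fingers, x is the direction in which the jaws open and shut, and the axes are right-handed (so a half turn about z gives the same grasp; the last joint's range is limited). The gripper opens to 85 mm and grips with 20 to 120 N. Pads are 22 mm wide; open, the fingers measure 114 mm over their backs; the gripper's body (76 mm by 85 mm) begins 54 mm behind the grasp point. The pads swing forward as they close: fully open they stand 13 mm farther back than shut.
Start: joints at [-1.332, 0.181, 1.607, -0, 1.354, -0.206], TCP at [0.247, -0.519, 0.239] pointing down, gripper open.
Joint ranges: [-2.99, 2.99], [-0.89, 2.07], [0.3, 2.58], [-1.14, 4.28], [0, 2.63], [-3.12, 3.12]. Speed limits (rad/s): [2.57, 2.57, 3.01, 3.14, 3.14, 3.14].

### API

Orientations are given as a unit quaternion [w, x, y, z].
In Python, from bench import telemetry, viewer, ticket, nets, ctrl gives the robot as it stands.
- The arm moves only by the tool step_arm, never from a script. Its argument "plan" is a list of rows, each a list of 2 entries, a list of its own where there are three numbers: the shift along the tool's x, y, z in m, then the turn, a rotation vector about the tool's x, y, z in degrees. A call has 1 to 5 rows; each row is the pose to reach, as a shift and turn from the pose commanded when the call began, along the tool's axes at that moment; what a row does not reach only later rows make up. A row lasts 1/10 s, in which the tool goes at most 50 mm and 8.59 degrees, less where a joint would pass 70% of its speed; a pose out of reach is approached as far as the arm can. A call with a gripper value outside its range is refused whole. "fingers" is the opening in per cent of the stroke, from 0 (shut) to 100 (fully open), set as the call begins (left out, the last holds). The fingers move at their own pace and stop on an object; the grip force is fixed at half the most. Time passes only in rows, so rows that repeat a pose let the fingers close. It gives the time, the measured TCP pose, the force and the opening at its end, in the units of the state.
- telemetry.get_obs(): the state, without advancing time (a new reading comes with each control period).
- viewer.camera(name): name is "scene" or "side" or "wrist"; returns the picture (420x560x3 uint8, red, green, blue); there is no depth.
- viewer.get_calibration(name): a dict with "K" (3x3 intrinsics, pixels), "origin" and "orientation" of the camera in the world. Camera axes: x right, y up, looking along -z (the intrinsics and any distortion apply to the point x, -y, -z); pixel columns grow to the right and rows downward; lengths in m; the calibration is good to about 2 mm. The wrist camera is an equidistant fisheye: a pixel r from the principal point sees the ray r / f radians off the axis. A picture is of the moment at which its call begins: read the wrist's pose just before it. get_calibration takes no time and is no camera call; for the wrist camera it gives the pose at the moment of the call.
- ticket.hand_in(): hands the job in, once; it reports no verdict.
Trained networks look in the newest picture that a camera, given by its name, has taken for a name from the list of things; names that differ only in an ending like _2 or _b are one class to them, and where a whole thing is asked for, a point or a joint stands for the part that bears it (a point fixed in the world has none). Each returns a list of dicts, best first, with "score" (0 to 1); they miss things now and then, are a little off and sometimes report something else, mostly with a low value. They report only what shows in the picture. A call takes as long as a camera call. They do not tell look-alikes from the thing itself.
- nets.boxes_of(thing, camera): "extent" ([left, top, right, bottom] in pixels, round what is visible of it).
The state is a dict: "time_s": time; "q": joint angles; "dq": joint speeds; "joint_efforts": joint torques, N m; "eef_pos": TCP position; "eef_rot": TCP orientation; "wrist_force": force on the tool from outside, world axes, zero at the start; "torque": the same for the moment, N m; "opening": opening from 0.0 (shut) to 1.0 (fully open).
Only numpy, scipy, OpenCV 4.12 (cv2) and the standard library are available. Lean on these libraries where they do the work, as an engineer would, in place of code of your own. Each camera call takes 0.05 s, during which the arm holds its last target.

## Working session

There is one attempt and no reset: what is moved stays moved. The work goes in short steps, Python scripts to look and compute and a tool call to move; the robot and the scene stay as the last step left them, time stands still between calls to the robot, and variables do not carry over. Pictures are saved under pics/ and viewed, and the job is handed in when it is done.

Besides the shell and the picture viewer there is one more tool, called after ">>>" in YAML: its name, and indented under it one key for each argument. step_arm: Moves the arm, as the interface text tells. Its arguments: {"type":"object","properties":{"plan":{"type":"array"},"fingers":{"type":"number"}},"required":["plan"]}

```bash
ls; mkdir -p pics; cat > h.py <<'E'
import numpy as np, cv2
from scipy.spatial.transform import Rotation as R
from bench import telemetry, viewer, ticket, nets, ctrl
def rot(q): return R.from_quat([q[1],q[2],q[3],q[0]])
def cal(n):
    c=viewer.get_calibration(n); o=c["orientation"]
    Rm=np.array(o) if np.ndim(o)==2 else rot(o).as_matrix()
    return np.array(c["K"]),np.array(c["origin"]),Rm,c
def proj(n,P):
    K,o,Rm,c=cal(n); p=(np.atleast_2d(P)-o)@Rm; p=p*[1,-1,-1]
    if n=="wrist":
        r=np.hypot(p[:,0],p[:,1]); t=np.arctan2(r,p[:,2]); s=t/np.maximum(r,1e-9)
        return np.c_[K[0,0]*p[:,0]*s+K[0,2],K[1,1]*p[:,1]*s+K[1,2]]
    return np.c_[K[0,0]*p[:,0]/p[:,2]+K[0,2],K[1,1]*p[:,1]/p[:,2]+K[1,2]]
def ray(n,uv):
    K,o,Rm,c=cal(n); uv=np.atleast_2d(uv).astype(float)
    a=(uv-[K[0,2],K[1,2]])/[K[0,0],K[1,1]]
    if n=="wrist":
        t=np.linalg.norm(a,axis=1,keepdims=True); d=np.c_[a/np.maximum(t,1e-9)*np.sin(t),np.cos(t)]
    else: d=np.c_[a,np.ones(len(a))]
    d=d*[1,-1,-1]; return o,d@Rm.T
def onz(n,uv,z):
    o,d=ray(n,uv); return o+d*((z-o[2])/d[:,2])[:,None]
def save(n,f): im=viewer.camera(n); cv2.imwrite(f"pics/{f}.png",im[:,:,::-1]); return im
E
python3 - <<'E'
from h import *
for n in["scene","side","wrist"]:
    im=save(n,n+"0"); c=cal(n)[3]; print(n,c)
    for t in["copper_plate","aluminium_plate","steel_plate","stand"]:
        print(t,[(round(d["score"],2),np.round(d["extent"]).tolist()) for d in nets.boxes_of(t,n)])
o=telemetry.get_obs();print(o, ctrl.tip_reach)
E
```

```text
pics
scene {'K': array([[496.32650146,   0.        , 276.72216597],
       [  0.        , 496.32650146, 205.32962398],
       [  0.        ,   0.        ,   1.        ]]), 'origin': array([0.83701583, 0.23556331, 0.87394761]), 'orientation': array([0.47708078, 0.1265512 , 0.23405402, 0.83761414])}
copper_plate [(0.83, [174.0, 172.0, 203.0, 241.0]), (0.63, [253.0, 194.0, 256.0, 240.0]), (0.51, [144.0, 161.0, 172.0, 231.0])]
aluminium_plate [(0.82, [142.0, 160.0, 173.0, 228.0])]
steel_plate [(0.82, [108.0, 153.0, 142.0, 221.0])]
stand [(0.71, [356.0, 168.0, 476.0, 268.0]), (0.7, [259.0, 253.0, 393.0, 376.0])]
side {'K': array([[447.29069069,   0.        , 277.10864789],
       [  0.        , 447.29069069, 205.12286715],
       [  0.        ,   0.        ,   1.        ]]), 'origin': array([ 1.0503895 , -0.0561552 ,  0.60339405]), 'orientation': array([0.6572255 , 0.29152968, 0.28592067, 0.63349385])}
copper_plate [(0.83, [200.0, 187.0, 219.0, 276.0])]
aluminium_plate [(0.8, [157.0, 192.0, 179.0, 280.0]), (0.28, [327.0, 216.0, 441.0, 319.0])]
steel_plate [(0.75, [114.0, 198.0, 140.0, 292
[... 427 characters left out ...]
eel_plate []
stand []
{'time_s': 0.75, 'q': array([-1.33232496e+00,  1.80789643e-01,  1.60698941e+00, -5.11879832e-06,
        1.35382571e+00, -2.06314549e-01]), 'dq': array([-0.00039099, -0.00051883,  0.00081464, -0.00043319, -0.00012147,
        0.00071522]), 'joint_efforts': array([ 1.40538454e-03, -4.44765794e+01, -3.51642895e+01, -1.48253234e-04,
        3.91375261e-04, -1.14501569e-05]), 'eef_pos': array([ 0.24741186, -0.51906269,  0.23929941]), 'eef_rot': array([-2.41805690e-06,  8.45655257e-01, -5.33729506e-01, -6.08999036e-06]), 'wrist_force': array([ 1.02572241,  0.73054622, -0.21666136]), 'torque': array([-0.03798834, -0.0068767 ,  0.02828967]), 'opening': 0.998237291017855} 0.008
```

View pics/scene0.png

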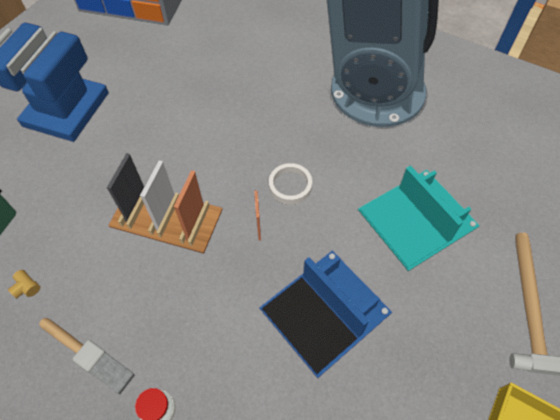

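View pics/side0.png

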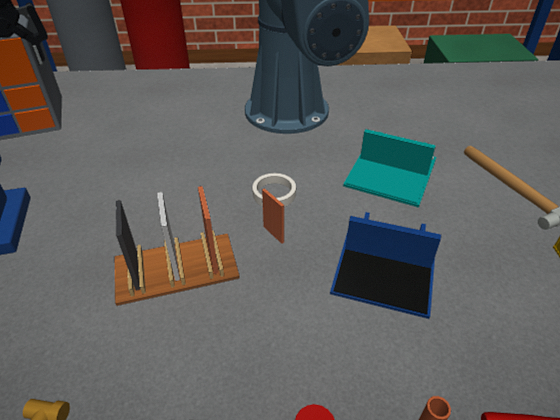

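View pics/wrist0.png

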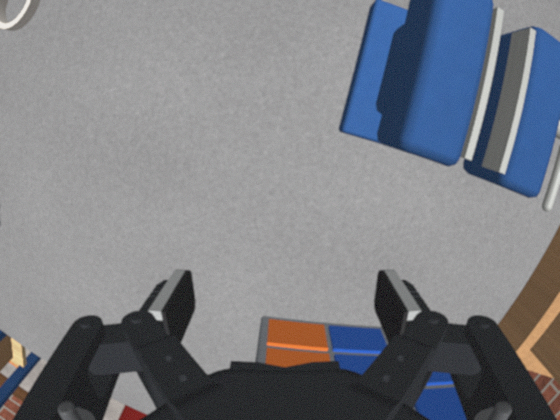

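Things like the copper plate: the one in the rack (scene 188,206; side 207,230), and a smaller loose copper-coloured one standing free (scene 257,217; side 273,216). The larger one, in the rack, is meant. The stand is the blue one with the black mat (scene 325,313), not the turquoise one (420,217). Next I take close crops to pick corners.

```bash
python3 - <<'E'
import cv2,numpy as np
def crop(f,x0,y0,w,h,s,out):
    im=cv2.imread(f"pics/{f}.png")[y0:y0+h,x0:x0+w]; im=cv2.resize(im,None,fx=s,fy=s,interpolation=cv2.INTER_CUBIC)
    for i in range(0,w,10): cv2.putText(im,str(x0+i),(i*s,8),0,.3,(0,255,255),1); cv2.line(im,(i*s,10),(i*s,16),(0,255,255),1)
    for j in range(0,h,10): cv2.putText(im,str(y0+j),(0,j*s+4),0,.3,(0,255,255),1)
    cv2.imwrite(f"pics/{out}.png",im)
crop("scene0",100,150,130,105,6,"c1")
crop("side0",105,180,145,125,5,"c2")
crop("scene0",250,245,150,135,5,"c3")
crop("side0",320,205,130,115,6,"c4")
E
```

```text
(no output)
```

View pics/c1.png

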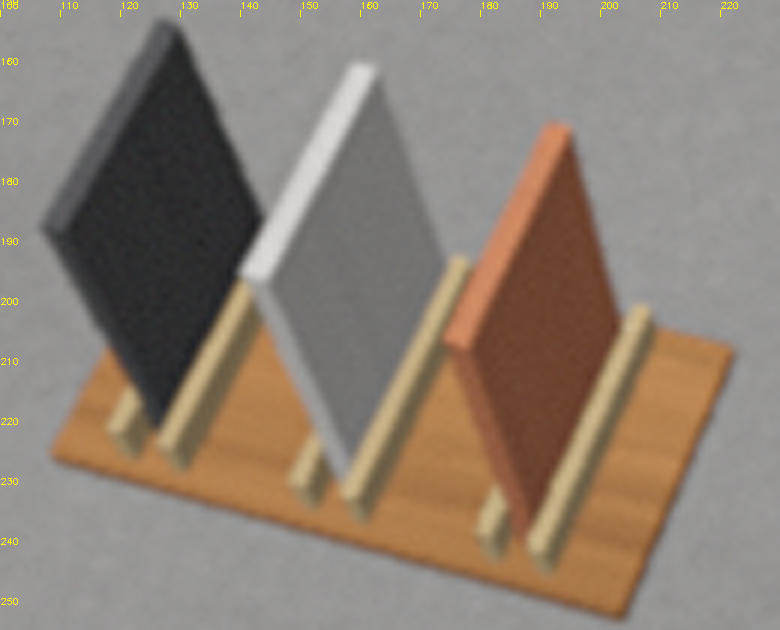

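View pics/c2.png

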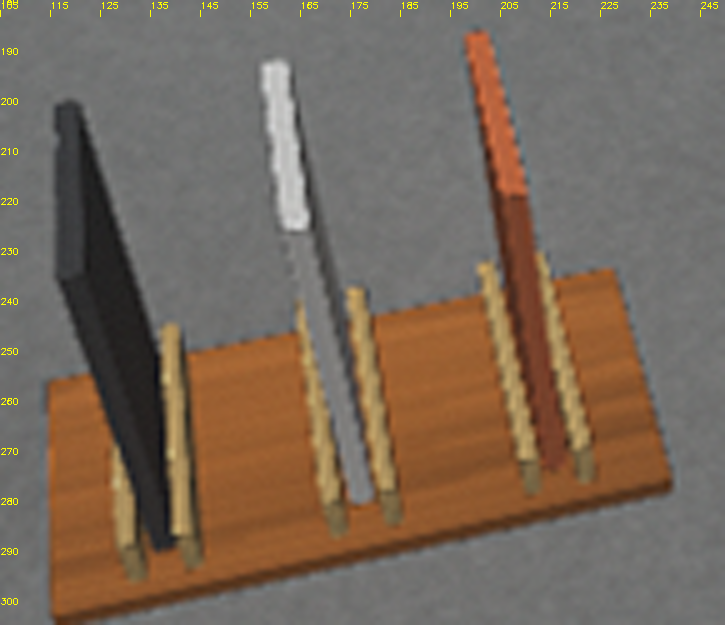

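View pics/c3.png

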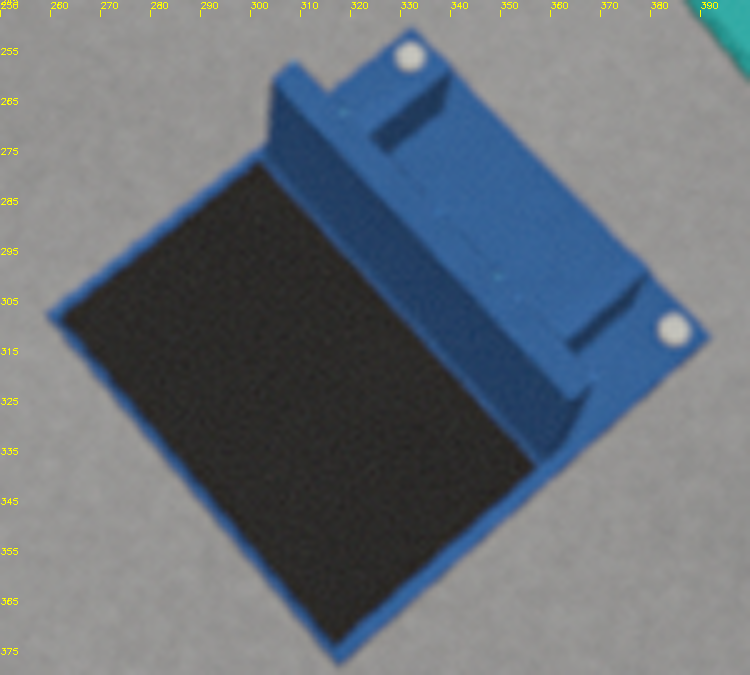

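View pics/c4.png

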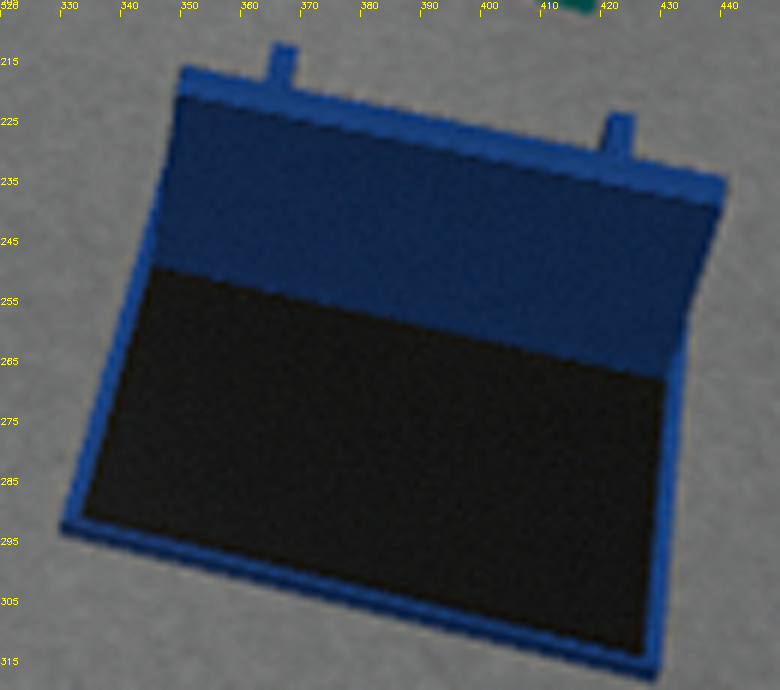

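```bash
cat > fit.py <<'E'
from h import *
from scipy.optimize import least_squares
mat=np.array([[2,-75,10],[98,-75,10],[98,75,10],[2,75,10],[0,-75,80],[0,75,80]])/1e3
# candidate y order: from the upright looking to +x; left in side image (camera looks to -x) 
sc=[(301.6,278),(262,308.6),(317,374),(357,338.4),(304.4,261),(364,325)]
si=[(345.3,249.2),(333.8,291.2),(427.5,314.2),(431.2,268.3),(349.5,220.5),(439.7,239.7)]
top=np.array([[0,-40,140],[0,40,140]])/1e3
cs=[(193.8,170.5),(175.8,207.5)]; ci=[(200.4,186.4),(207.4,219.4)]
def W(p,L):
    c,s=np.cos(p[2]),np.sin(p[2]); return np.c_[p[0]+c*L[:,0]-s*L[:,1],p[1]+s*L[:,0]+c*L[:,1],L[:,2]]
def fit(L,a,b,g):
    f=lambda p:np.r_[(proj("scene",W(p,L))-a).ravel(),(proj("side",W(p,L))-b).ravel()]
    r=least_squares(f,g); print(np.round(r.x,4),"yaw deg",np.degrees(r.x[2]).round(2));print(r.fun.reshape(-1,2).round(1).tolist()); return r.x
for n,a,b in(("scene",sc,cs),("side",si,ci)):
    print(n,onz(n,a[:4],.01).round(3).tolist(),onz(n,a[4:],.08).round(3).tolist(),onz(n,b,.14).round(3).tolist())
if __name__=="__main__":
    m=onz("scene",sc[:4],.01); g=m.mean(0); d=m[1]-m[0]; y=np.arctan2(d[1],d[0])
    fit(mat,sc,si,[g[0],g[1],y])
    t=onz("scene",cs,.14); d=t[1]-t[0]
    fit(top,cs,ci,[*t.mean(0)[:2],np.arctan2(d[1],d[0])-np.pi/2])
E
python3 fit.py
```

```text
scene [[0.511, 0.083, 0.01], [0.599, 0.051, 0.01], [0.649, 0.191, 0.01], [0.56, 0.222, 0.01]] [[0.507, 0.084, 0.08], [0.557, 0.223, 0.08]] [[0.478, -0.163, 0.14], [0.557, -0.144, 0.14]]
side [[0.51, 0.08, 0.01], [0.602, 0.048, 0.01], [0.652, 0.188, 0.01], [0.56, 0.221, 0.01]] [[0.509, 0.081, 0.08], [0.559, 0.219, 0.08]] [[0.481, -0.165, 0.14], [0.56, -0.147, 0.14]]
[ 0.5327  0.1522 -0.3422] yaw deg -19.61
[[-0.8, -1.2], [-1.4, -0.0], [-0.8, 0.7], [0.2, -0.0], [-1.5, -0.5], [-0.4, 0.4], [0.1, -0.4], [0.2, -1.0], [0.8, -0.8], [0.7, -0.2], [0.1, -0.7], [2.0, -0.8]]
[ 0.5186 -0.1552 -1.3458] yaw deg -77.11
[[-1.2, 0.4], [-1.3, -0.2], [0.8, -0.7], [0.9, -1.2]]
```

```bash
cat >> h.py <<'E'
def tool(yaw_deg,tilt_deg=0):
    "tool x at yaw when tilt 0; tilt about tool y"
    return R.from_euler('z',yaw_deg,degrees=True)*R.from_euler('x',180,degrees=True)*R.from_euler('y',tilt_deg,degrees=True)
def rel(p,Rt,p0=None,R0=None):
    o=telemetry.get_obs()
    p0=o["eef_pos"] if p0 is None else np.array(p0); R0=rot(o["eef_rot"]) if R0 is None else R0
    print("shift",R0.inv().apply(np.array(p)-p0).round(4),"turn",(R0.inv()*Rt).as_rotvec(degrees=True).round(2))
E
python3 - <<'E'
from h import *
rel([0.5186,-0.1552,0.24],tool(-77.1))
E
```

```text
shift [-0.2118 -0.4014 -0.0007] turn [ 0.    0.   12.58]
```

```bash
python3 - <<'E'
from h import *
print(onz("scene",[(62,110),(20,125),(105,90)],0).round(3).tolist()); print(onz("scene",[(60,45),(20,40)],0.15).round(3).tolist())
E
```

```text
[[0.425, -0.605, 0.0], [0.508, -0.657, 0.0], [0.326, -0.56, -0.0]]
[[0.363, -0.593, 0.15], [0.395, -0.678, 0.15]]
```

>>> step_arm:
  plan:
    - [[-0.02,-0.04,-0.02],[0,0,4]]
    - [[-0.045,-0.085,-0.04],[0,0,8]]
    - [[-0.068,-0.13,-0.05],[0,0,12.6]]
    - [[-0.09,-0.17,-0.05],[0,0,12.6]]
    - [[-0.112,-0.212,-0.05],[0,0,12.6]]
  fingers: 60

```text
time_s: 1.25
eef_pos: [0.3916, -0.3254, 0.2903]
eef_rot: [0.0, 0.782, -0.624, 0.001]
wrist_force: [0.9, -0.2, 0.5]
opening: 0.599
```

```bash
python3 - <<'E'
from h import *
rel([0.5186,-0.1552,0.24],tool(-77.1))
E
```

```text
shift [-0.1378 -0.1616  0.0502] turn [-0.05 -0.1  -0.06]
```

>>> step_arm:
  plan:
    - [[-0.03,-0.035,0.0],[0,0,0]]
    - [[-0.06,-0.07,0.01],[0,0,0]]
    - [[-0.09,-0.105,0.02],[0,0,0]]
    - [[-0.12,-0.14,0.035],[0,0,0]]
    - [[-0.138,-0.162,0.05],[0,0,0]]
  fingers: 45

```text
time_s: 1.75
eef_pos: [0.5193, -0.1533, 0.2392]
eef_rot: [-0.0, 0.783, -0.622, 0.0]
wrist_force: [-0.7, -0.8, 0.5]
opening: 0.448
```

>>> step_arm:
  plan:
    - [[0,0,0],[0,0,0]]
    - [[0,0,0],[0,0,0]]

```text
time_s: 1.95
eef_pos: [0.5177, -0.1556, 0.239]
eef_rot: [0.0, 0.783, -0.623, -0.0]
wrist_force: [0.3, 0.6, 0.2]
opening: 0.446
```

```bash
python3 - <<'E'
from h import *
o=telemetry.get_obs(); print(o["eef_pos"],o["opening"])
im=save("wrist","w1"); K,_,_,_=cal("wrist")
a=np.array([.5186,-.1552,.14]); w=np.array([.975,.223,0])*.04
p=proj("wrist",[a-w,a+w]); print(p.round(1))
for t in["copper_plate","aluminium_plate"]:print(t,nets.boxes_of(t,"wrist"))
q=im[:,:,::-1].copy()
for x,y in p: cv2.circle(q,(int(x),int(y)),4,(0,255,0),1)
cv2.imwrite("pics/w1b.png",q)
E
```

```text
[ 0.51767569 -0.15562187  0.23900721] 0.4460256527764009
[[282.5 266.1]
 [282.3 165.6]]
copper_plate [{'extent': [149.9, 191.0, 202.6, 266.8], 'score': 0.74}, {'extent': [281.7, 150.4, 294.3, 269.6], 'score': 0.57}]
aluminium_plate [{'extent': [338.0, 152.3, 380.1, 270.2], 'score': 0.78}]
```

View pics/w1b.png

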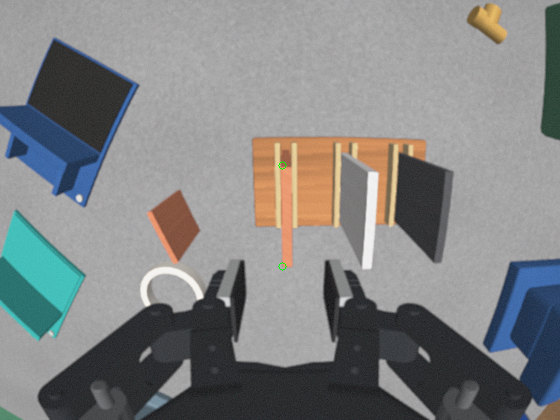

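```bash
python3 - <<'E'
import cv2
im=cv2.imread("pics/w1.png"); c=cv2.resize(im[140:280,245:345],None,fx=4,fy=4,interpolation=cv2.INTER_CUBIC)
cv2.imwrite("pics/w1c.png",c)
E
```

```text
(no output)
```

View pics/w1c.png

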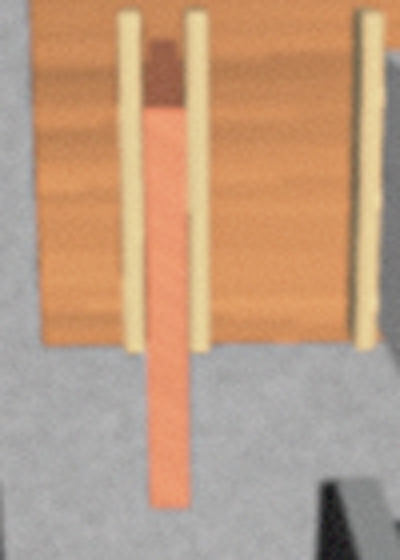

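```bash
python3 - <<'E'
from h import *
p=onz("wrist",[(287.4,266.5),(286.2,166.8)],.14);print(p.round(4),p.mean(0)); d=p[1]-p[0]; y=np.degrees(np.arctan2(d[1],d[0]));print(np.linalg.norm(d),y)
m=p.mean(0)[:2]
rel([*m,.14],tool(y-90)); rel([*m,.111],tool(y-90))
E
```

```text
[[ 0.4799 -0.1689  0.14  ]
 [ 0.5574 -0.1501  0.14  ]] [ 0.51866301 -0.15948513  0.14      ]
0.07970286157671858 13.602727550546582
shift [ 0.0023 -0.0004  0.1001] turn [-0.04 -0.06 -0.79]
shift [ 0.0022 -0.0004  0.1291] turn [-0.04 -0.06 -0.79]
```

>>> step_arm:
  plan:
    - [[0.002,0,0.03],[0,0,-0.6]]
    - [[0.002,0,0.065],[0,0,-0.6]]
    - [[0.002,0,0.095],[0,0,-0.6]]
    - [[0.002,0,0.115],[0,0,-0.6]]
    - [[0.002,0,0.128],[0,0,-0.6]]

```text
time_s: 2.6
eef_pos: [0.5172, -0.159, 0.1101]
eef_rot: [0.0, 0.785, -0.62, -0.001]
wrist_force: [-0.1, 0.2, 0.6]
opening: 0.45
```

>>> step_arm:
  plan:
    - [[0,0,0],[0,0,0]]

```text
time_s: 2.7
eef_pos: [0.5171, -0.1585, 0.1101]
eef_rot: [0.0, 0.785, -0.62, -0.001]
wrist_force: [-0.2, -0.1, -0.2]
opening: 0.45
```

```bash
python3 - <<'E'
from h import *
o=telemetry.get_obs(); print(o["eef_pos"],o["opening"])
save("wrist","w2");save("side","s2")
E
```

```text
[ 0.51705467 -0.15850016  0.11008564] 0.45047826236398214
```

View pics/w2.png

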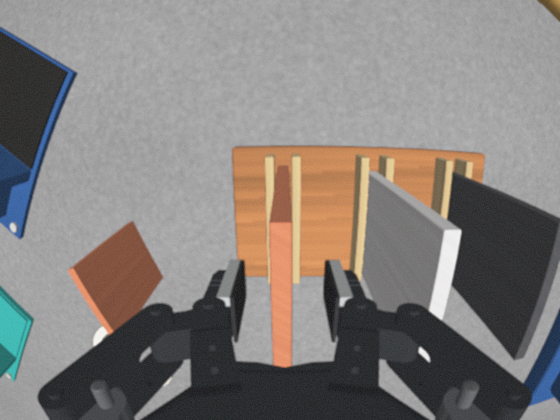

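View pics/s2.png

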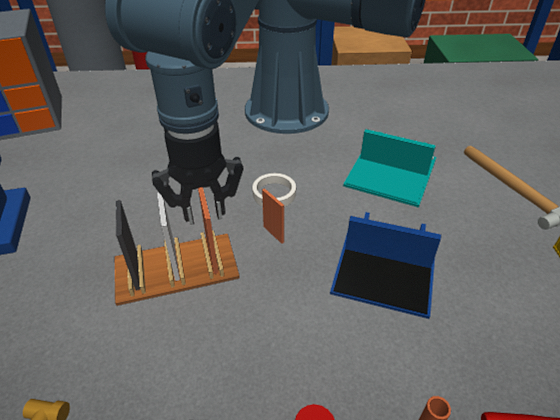

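The plate is centred between the fingers (wrist image, x≈282) and nothing else lies in their way, so I close.

>>> step_arm:
  plan:
    - [[0,0,0],[0,0,0]]
    - [[0,0,0],[0,0,0]]
    - [[0,0,0],[0,0,0]]
    - [[0,0,0],[0,0,0]]
    - [[0,0,0],[0,0,0]]
  fingers: 0

```text
time_s: 3.3
eef_pos: [0.5191, -0.1582, 0.1127]
eef_rot: [-0.0, 0.785, -0.619, 0.001]
wrist_force: [-1.3, 1.7, 6.2]
opening: 0.083
```

>>> step_arm:
  plan:
    - [[0,0,-0.015],[0,0,0]]
    - [[0,0,-0.04],[0,0,0]]
    - [[0,0,-0.075],[0,0,0]]
    - [[0,0,-0.11],[0,0,0]]
    - [[0,0,-0.14],[0,0,0]]

```text
time_s: 3.8
eef_pos: [0.5176, -0.1577, 0.252]
eef_rot: [0.0, 0.785, -0.619, -0.001]
wrist_force: [0.0, -0.2, -5.6]
opening: 0.082
```

>>> step_arm:
  plan:
    - [[0,0,0],[0,0,0]]

```text
time_s: 3.9
eef_pos: [0.5202, -0.1591, 0.2554]
eef_rot: [-0.001, 0.785, -0.619, 0.004]
wrist_force: [0.3, 0.4, -4.5]
opening: 0.085
```

```bash
python3 - <<'E'
from h import *
o=telemetry.get_obs(); print(o["eef_pos"],o["opening"],o["wrist_force"],o["torque"])
save("scene","a3");save("side","s3")
E
```

```text
[ 0.52019239 -0.1590531   0.25537359] 0.08492103898264895 [ 0.25359533  0.41474209 -4.49904524] [-0.02233346 -0.10066903  0.02000066]
```

View pics/s3.png

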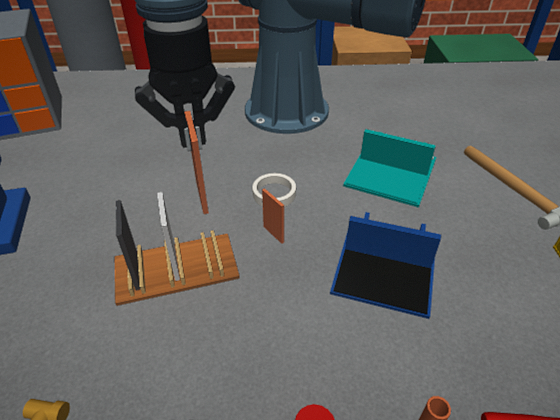

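View pics/a3.png

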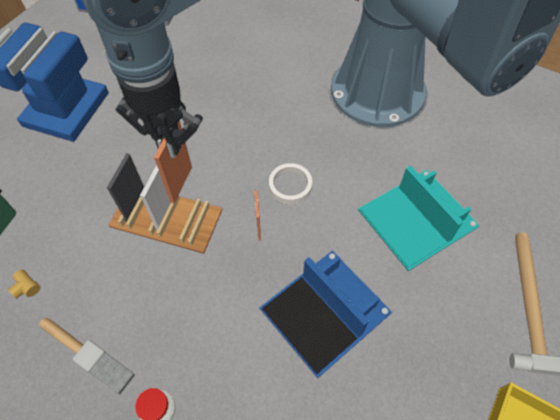

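```bash
python3 - <<'E'
from h import *
S=R.from_euler('z',-19.6,degrees=True)
hov=np.array([.5327,.1522,0])+S.apply([.006,0,.22])
print(hov)
o=telemetry.get_obs();p=o["eef_pos"]
rel(p+(hov-p)*.5,tool(-48)); 
rel(hov,tool(-19.6,20),p+(hov-p)*.5,tool(-48))
E
```

```text
[0.53835234 0.15018729 0.22      ]
shift [-0.1473 -0.046   0.0151] turn [  0.04   0.05 -28.51]
shift [-0.1075 -0.1107  0.015 ] turn [  4.96  19.59 -28.11]
```

>>> step_arm:
  plan:
    - [[-0.02,-0.006,0],[0,0,-5]]
    - [[-0.05,-0.015,0],[0,0,-11]]
    - [[-0.08,-0.025,0],[0,0,-17]]
    - [[-0.115,-0.035,0],[0,0,-23]]
    - [[-0.147,-0.046,0],[0,0,-28.5]]

```text
time_s: 4.5
eef_pos: [0.5266, -0.0026, 0.2475]
eef_rot: [0.001, 0.914, -0.405, -0.003]
wrist_force: [0.9, 0.6, -6.4]
opening: 0.085
```

```bash
python3 - <<'E'
from h import *
rel([.5384,.1502,.22],tool(-19.6,20))
E
```

```text
shift [-0.1051 -0.1115  0.0276] turn [  5.04  19.93 -27.89]
```

>>> step_arm:
  plan:
    - [[-0.023,-0.025,0],[1,4,-5.6]]
    - [[-0.046,-0.05,0],[2,8,-11.2]]
    - [[-0.07,-0.075,0.01],[3,12,-16.7]]
    - [[-0.09,-0.096,0.02],[4,16,-22.3]]
    - [[-0.105,-0.111,0.028],[5,20,-28]]

```text
time_s: 5.0
eef_pos: [0.5381, 0.1498, 0.2187]
eef_rot: [0.031, 0.971, -0.166, 0.172]
wrist_force: [0.4, 0.2, -6.7]
opening: 0.086
```

>>> step_arm:
  plan:
    - [[0,0,0],[0,0,0]]
    - [[0,0,0],[0,0,0]]
    - [[0,0,0],[0,0,0]]

```text
time_s: 5.3
eef_pos: [0.5405, 0.1472, 0.222]
eef_rot: [0.031, 0.97, -0.169, 0.173]
wrist_force: [-0.5, 0.6, -6.1]
opening: 0.082
```

```bash
python3 - <<'E'
from h import *
o=telemetry.get_obs(); print(o["eef_pos"],o["wrist_force"]); rel([.5384,.1502,.22],tool(-19.6,20))
save("scene","a4");save("side","s4")
for n in("scene","side"):
    T=rot(o["eef_rot"]); 
    c=o["eef_pos"]+T.apply([[0,-.04,.102],[0,.04,.102],[0,-.04,-.028],[0,.04,-.028]]); print(n,proj(n,c).round(1).tolist())
E
```

```text
[0.54052927 0.14717903 0.22202296] [-0.52335941  0.63289527 -6.12345126]
shift [-0.0035 -0.0021  0.0008] turn [ 0.17 -0.26 -0.17]
scene [[330.1, 316.1], [296.5, 278.8], [361.8, 267.0], [322.5, 227.2]]
side [[421.8, 232.6], [368.3, 221.3], [443.0, 148.3], [384.7, 138.7]]
```

View pics/a4.png

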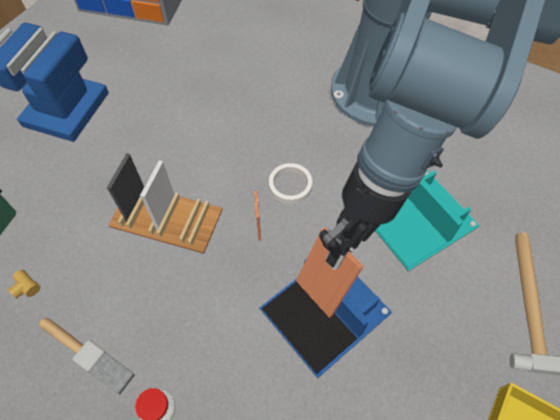

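View pics/s4.png

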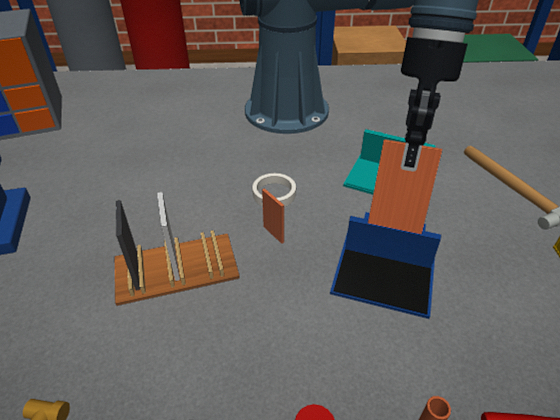

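```bash
python3 - <<'E'
import cv2
im=cv2.imread("pics/s4.png"); a=cv2.resize(im[130:245,355:455],None,fx=5,fy=5,interpolation=cv2.INTER_CUBIC)
cv2.imwrite("pics/s4c.png",a)
im=cv2.imread("pics/a4.png"); a=cv2.resize(im[220:325,285:375],None,fx=5,fy=5,interpolation=cv2.INTER_CUBIC)
cv2.imwrite("pics/a4c.png",a)
E
```

```text
(no output)
```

View pics/s4c.png

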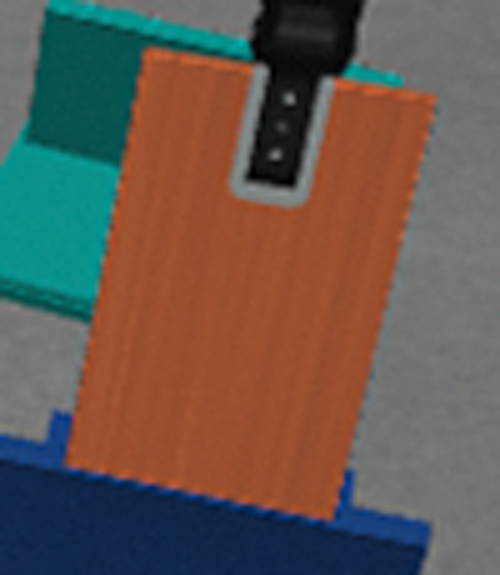

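View pics/a4c.png

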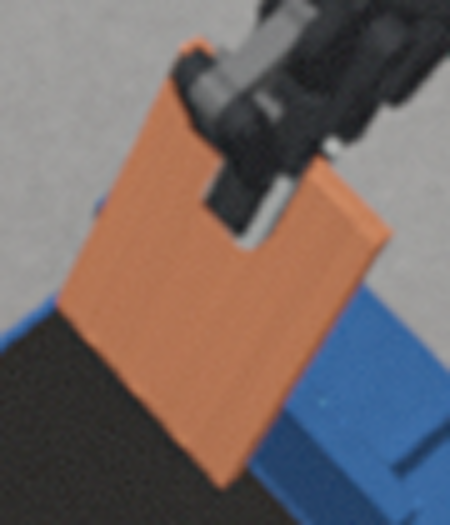

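```bash
python3 - <<'E'
from h import *
from scipy.optimize import least_squares
o=telemetry.get_obs()
L=np.array([[4,-40,0],[4,40,0],[4,-40,130],[4,40,130]])/1e3
si=np.array([(368,223.4),(422.4,234),(383,141.6),(441.6,149.6)]); sc=np.array([(296,281),(330,318),(361,268.6)])
def f(p):
    P=p[:3]+R.from_rotvec(p[3:]).apply(L)
    return np.r_[(proj("side",P)-si).ravel(),(proj("scene",P[[0,1,3]])-sc).ravel()]
r=least_squares(f,[.57,.14,.12,0,-.35,-.3]); print(r.x.round(4),r.fun.round(1))
S=R.from_euler('z',-19.6,degrees=True); s0=np.array([.5327,.1522,0])
Q=S.inv()*R.from_rotvec(r.x[3:]); print("in stand", S.inv().apply(r.x[:3]-s0).round(4),"axes\n",Q.as_matrix().round(3), Q.as_euler('ZXY',degrees=True))
print("tcp in stand",S.inv().apply(o["eef_pos"]-s0).round(4), "plate in tool",rot(o["eef_rot"]).inv().apply(r.x[:3]-o["eef_pos"]).round(4))
E
```

```text
[ 0.572   0.1369  0.1222 -0.0487 -0.35   -0.3314] [ 0.6  0.5 -0.1  0.3  0.5 -0.3  0.3  0.5 -0.1 -0.2 -0.  -0.5 -0.5 -0.8]
in stand [ 0.0422 -0.0013  0.1222] axes
 [[ 0.939 -0.009 -0.344]
 [ 0.005  1.    -0.013]
 [ 0.344  0.01   0.939]] [  0.51499216   0.57655479 -20.14726529]
tcp in stand [ 0.0099 -0.0021  0.2231] plate in tool [-0.0049 -0.0011  0.1058]
```

>>> step_arm:
  plan:
    - [[-0.007,-0.001,0.016],[0,0,0]]
    - [[-0.016,-0.001,0.036],[0,0,0]]
    - [[-0.025,-0.001,0.058],[0,0,0]]
    - [[-0.034,-0.001,0.078],[0,0,0]]
    - [[-0.04,-0.001,0.092],[0,0,0]]

```text
time_s: 5.9
eef_pos: [0.5359, 0.1494, 0.1216]
eef_rot: [0.031, 0.97, -0.17, 0.174]
wrist_force: [-1.1, 0.7, -6.7]
opening: 0.087
```

>>> step_arm:
  plan:
    - [[0,0,0],[0,0,0]]
    - [[0,0,0],[0,0,0]]

```text
time_s: 6.1
eef_pos: [0.5369, 0.15, 0.1236]
eef_rot: [0.031, 0.97, -0.169, 0.175]
wrist_force: [0.7, 0.8, -5.1]
opening: 0.086
```

```bash
python3 - <<'E'
from h import *
o=telemetry.get_obs();save("side","s5");save("scene","a5")
S=R.from_euler('z',-19.6,degrees=True); s0=np.array([.5327,.1522,0])
T=rot(o["eef_rot"]);print("tcp in stand",S.inv().apply(o["eef_pos"]-s0).round(4),"plate",S.inv().apply(o["eef_pos"]+T.apply([-.0049,-.0011,.1058])-s0).round(4),o["wrist_force"].round(1))
im=cv2.imread("pics/s5.png"); a=cv2.resize(im[150:330,320:460],None,fx=3,fy=3,interpolation=cv2.INTER_CUBIC)
im=cv2.imread("pics/a5.png"); b=cv2.resize(im[230:400,250:400],(476,540),interpolation=cv2.INTER_CUBIC)
b=cv2.resize(im[220:400,255:375],None,fx=3,fy=3,interpolation=cv2.INTER_CUBIC)
cv2.imwrite("pics/c5.png",np.hstack([a,b]))
E
```

```text
tcp in stand [ 0.0047 -0.0007  0.1236] plate [0.037  0.0002 0.0227] [ 0.7  0.8 -5.1]
```

View pics/c5.png

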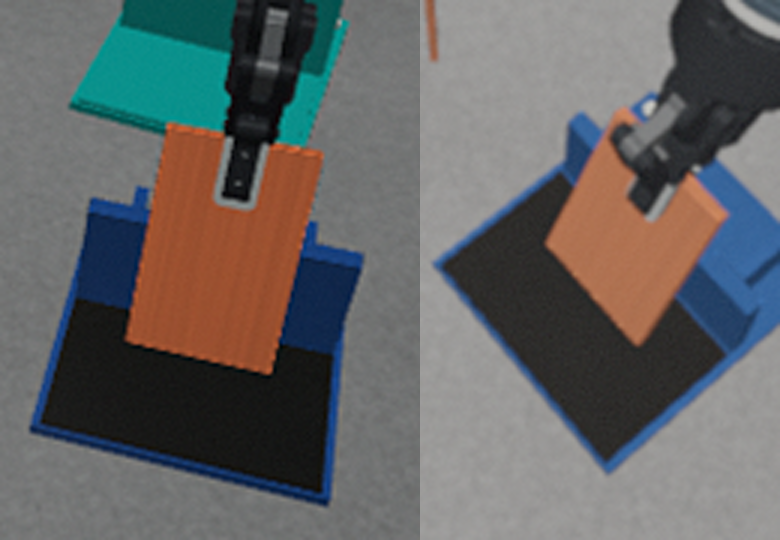

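>>> step_arm:
  plan:
    - [[-0.003,0,0.002],[0,0,0]]
    - [[-0.006,0,0.004],[0,0,0]]
    - [[-0.008,0,0.005],[0,0,0]]
    - [[-0.0095,0,0.006],[0,0,0]]
    - [[-0.0095,0,0.006],[0,0,0]]

```text
time_s: 6.7
eef_pos: [0.5293, 0.1531, 0.1139]
eef_rot: [0.031, 0.97, -0.168, 0.174]
wrist_force: [0.4, 0.3, -6.7]
opening: 0.083
```

```bash
cat > st.py <<'E'
from h import *
o=telemetry.get_obs()
S=R.from_euler('z',-19.6,degrees=True); s0=np.array([.5327,.1522,0])
T=rot(o["eef_rot"]);print("plate",S.inv().apply(o["eef_pos"]+T.apply([-.0049,-.0011,.1058])-s0).round(4),"F stand",S.inv().apply(o["wrist_force"]).round(1),"tq",S.inv().apply(o["torque"]).round(2))
E
python3 st.py
```

```text
plate [0.0288 0.0006 0.013 ] F stand [ 0.3  0.4 -6.7] tq [0.04 0.66 0.01]
```

>>> step_arm:
  plan:
    - [[-0.0005,0,0.001],[0,0,0]]
    - [[-0.0007,0,0.002],[0,0,0]]
    - [[-0.001,0,0.003],[0,0,0]]
    - [[-0.001,0,0.003],[0,0,0]]

```text
time_s: 7.1
eef_pos: [0.5298, 0.1528, 0.1108]
eef_rot: [0.031, 0.97, -0.168, 0.174]
wrist_force: [-0.8, 1.0, -6.0]
opening: 0.089
```

```bash
python3 st.py
```

```text
plate [0.0293 0.0006 0.01  ] F stand [-1.1  0.7 -6. ] tq [ 0.02  0.64 -0.01]
```

>>> step_arm:
  plan:
    - [[-0.0005,0,0.001],[0,0,0]]
    - [[-0.0007,0,0.002],[0,0,0]]
    - [[-0.001,0,0.003],[0,0,0]]
    - [[-0.001,0,0.003],[0,0,0]]

```text
time_s: 7.5
eef_pos: [0.53, 0.1529, 0.1079]
eef_rot: [0.031, 0.97, -0.168, 0.175]
wrist_force: [0.2, -0.1, -5.9]
opening: 0.085
```

```bash
python3 st.py
```

```text
plate [0.0295 0.0007 0.007 ] F stand [ 0.2  0.  -5.9] tq [-0.05  0.64 -0.01]
```

>>> step_arm:
  plan:
    - [[-0.0004,0,0.001],[0,0,0]]
    - [[-0.0007,0,0.002],[0,0,0]]
    - [[-0.0007,0,0.002],[0,0,0]]

```text
time_s: 7.8
eef_pos: [0.5314, 0.1533, 0.1075]
eef_rot: [0.03, 0.969, -0.168, 0.176]
wrist_force: [-3.1, 0.6, 3.9]
opening: 0.085
```

```bash
python3 st.py
```

```text
plate [0.031  0.0017 0.0068] F stand [-3.1 -0.5  3.9] tq [-0.15  0.56  0.02]
```

```bash
python3 - <<'E'
from h import *
save("side","s6");save("scene","a6")
im=cv2.imread("pics/s6.png"); a=cv2.resize(im[150:330,320:460],None,fx=3,fy=3,interpolation=cv2.INTER_CUBIC)
im=cv2.imread("pics/a6.png"); b=cv2.resize(im[220:400,255:375],None,fx=3,fy=3,interpolation=cv2.INTER_CUBIC)
cv2.imwrite("pics/c6.png",np.hstack([a,b]))
E
```

```text
(no output)
```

View pics/c6.png

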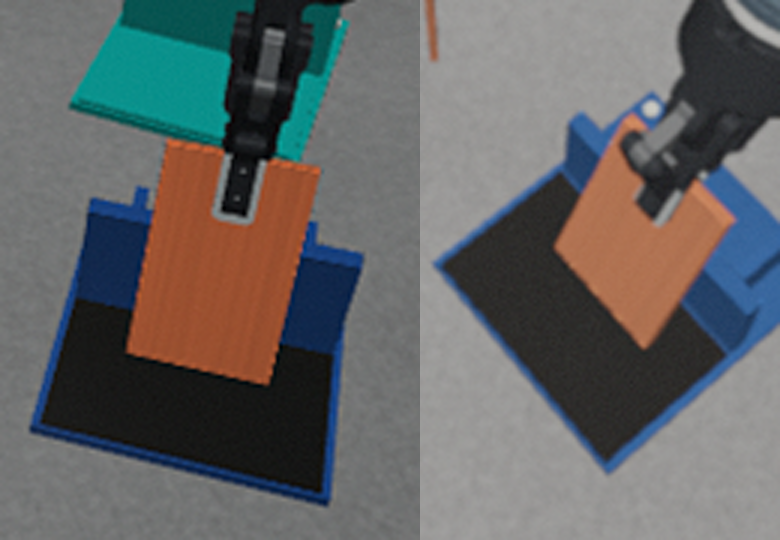

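The plate is square on the mat, with about 10 N taken up, so I release it with a small opening.

>>> step_arm:
  plan:
    - [[0,0,0],[0,0,0]]
    - [[0,0,0],[0,0,0]]
    - [[0,0,0],[0,0,0]]
    - [[0,0,0],[0,0,0]]
  fingers: 28

```text
time_s: 8.3
eef_pos: [0.5303, 0.1528, 0.1059]
eef_rot: [0.031, 0.97, -0.168, 0.175]
wrist_force: [-0.1, -0.6, 0.0]
opening: 0.282
```

```bash
python3 st.py;  python3 - <<'E'
from h import *
save("side","s7");save("scene","a7");save("wrist","w7")
im=cv2.imread("pics/s7.png"); a=cv2.resize(im[150:330,320:460],None,fx=3,fy=3,interpolation=cv2.INTER_CUBIC)
im=cv2.imread("pics/a7.png"); b=cv2.resize(im[220:400,255:375],None,fx=3,fy=3,interpolation=cv2.INTER_CUBIC)
cv2.imwrite("pics/c7.png",np.hstack([a,b]))
E
```

```text
plate [0.0299 0.0007 0.005 ] F stand [ 0.1 -0.6  0. ] tq [-0.04  0.19  0.04]
```

View pics/c7.png

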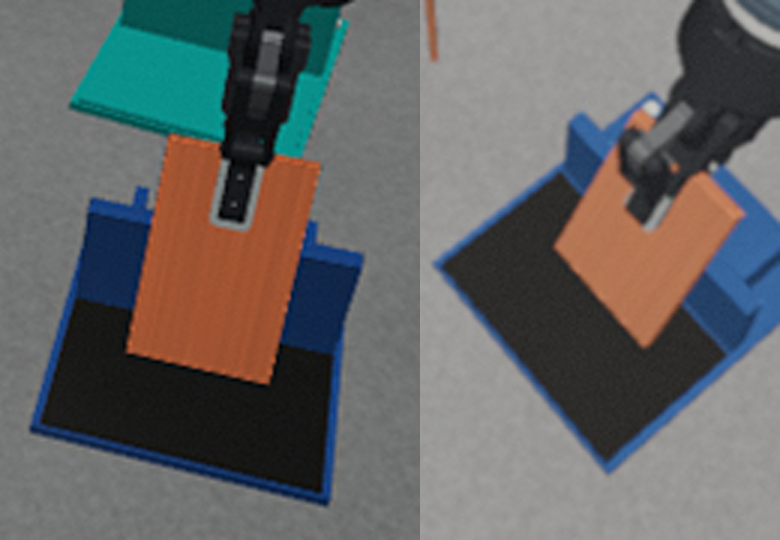

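View pics/w7.png

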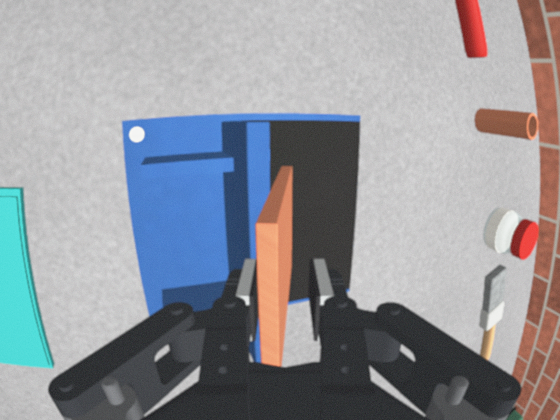

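>>> step_arm:
  plan:
    - [[-0.002,0,0],[0,0,0]]
    - [[-0.004,0,0],[0,0,0]]
    - [[-0.005,0,0],[0,0,0]]
    - [[-0.005,0,0],[0,0,0]]
  fingers: 40

```text
time_s: 8.85
eef_pos: [0.5253, 0.1545, 0.1038]
eef_rot: [0.031, 0.97, -0.168, 0.174]
wrist_force: [0.8, -0.3, -0.1]
opening: 0.398
```

```bash
python3 st.py;  python3 - <<'E'
from h import *
save("wrist","w8")
E
```

```text
plate [0.0245 0.0006 0.003 ] F stand [ 0.8 -0.  -0.1] tq [0.   0.11 0.01]
```

View pics/w8.png

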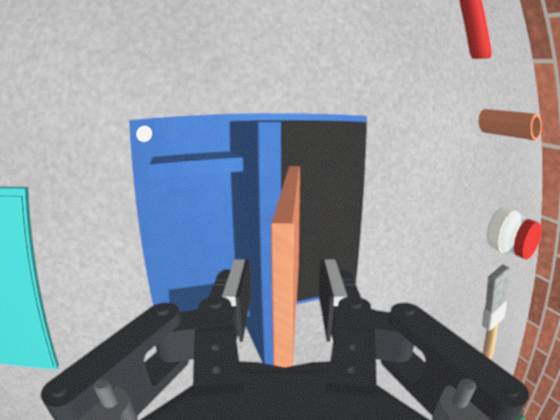

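The plate stands free between both fingers and rests on the upright, so I retreat along the tool axis.

>>> step_arm:
  plan:
    - [[0,0,-0.012],[0,0,0]]
    - [[0,0,-0.03],[0,0,0]]
    - [[0,0,-0.055],[0,0,0]]
    - [[0,0,-0.085],[0,0,0]]
    - [[0,0,-0.12],[0,0,0]]

```text
time_s: 9.4
eef_pos: [0.4852, 0.1686, 0.2176]
eef_rot: [0.031, 0.97, -0.169, 0.174]
wrist_force: [0.5, -0.1, 0.5]
opening: 0.396
```

>>> step_arm:
  plan:
    - [[0,0,-0.02],[0,0,0]]
    - [[0,0,-0.04],[0,0,0]]
    - [[0,0,-0.04],[0,0,0]]
    - [[0,0,-0.04],[0,0,0]]

```text
time_s: 9.8
eef_pos: [0.4731, 0.1735, 0.2544]
eef_rot: [0.03, 0.97, -0.168, 0.175]
wrist_force: [-0.4, -0.1, -0.0]
opening: 0.397
```

```bash
python3 - <<'E'
from h import *
o=telemetry.get_obs();print(o["eef_pos"],o["wrist_force"])
save("side","s9");save("scene","a9")
im=cv2.imread("pics/s9.png"); a=cv2.resize(im[150:330,320:460],None,fx=3,fy=3,interpolation=cv2.INTER_CUBIC)
im=cv2.imread("pics/a9.png"); b=cv2.resize(im[220:400,255:375],None,fx=3,fy=3,interpolation=cv2.INTER_CUBIC)
cv2.imwrite("pics/c9.png",np.hstack([a,b]))
E
```

```text
[0.47311309 0.17348309 0.25440574] [-0.39045459 -0.06533059 -0.02360121]
```

View pics/c9.png

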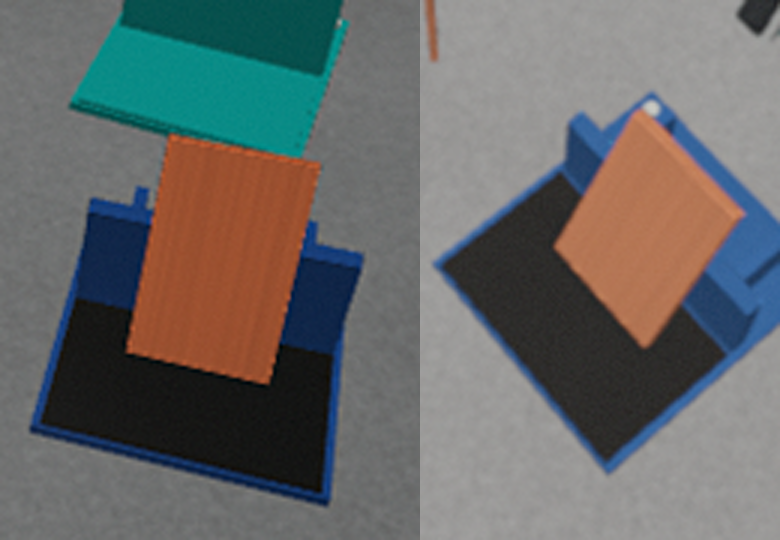

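View pics/a9.png

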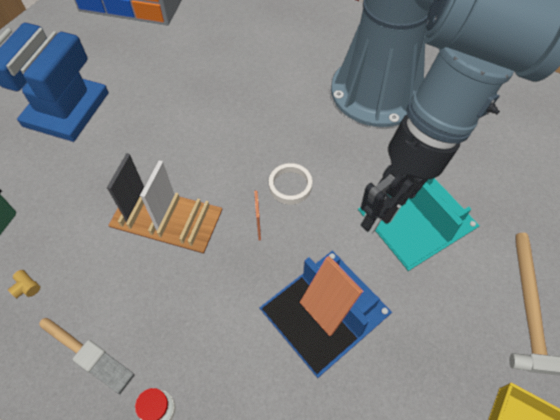

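```bash
python3 - <<'E'
from h import *
from scipy.optimize import least_squares
L=np.array([[4,-40,0],[4,40,0],[4,-40,130],[4,40,130]])/1e3
si=np.array([(362.3,267.7),(410,278),(376,196.7),(426,205.7)]); sc=np.array([(299.3,302.7),(330,336),(326.7,258.3),(361,292.7)])
def f(p):
    P=p[:3]+R.from_rotvec(p[3:]).apply(L)
    return np.r_[(proj("side",P)-si).ravel(),(proj("scene",P)-sc).ravel()]
r=least_squares(f,[.57,.14,.02,0,-.35,-.3]); print(r.fun.round(1))
S=R.from_euler('z',-19.6,degrees=True); s0=np.array([.5327,.1522,0])
Q=S.inv()*R.from_rotvec(r.x[3:]); print("in stand", S.inv().apply(r.x[:3]-s0).round(4), Q.as_euler('ZXY',degrees=True).round(1))
E
```

```text
[-0.   0.5 -0.2  0.6  0.2 -0.2  0.7  0.1  0.3 -0.   0.2 -0.2 -0.6 -0.7
 -0.  -0.2]
in stand [0.0318 0.0011 0.0064] [  1.1  -0.2 -24.5]
```

```bash
python3 - <<'E'
from bench import ticket
print(ticket.hand_in())
E
```

```text
the job is handed in; nothing more can be done
None
```

I lifted the larger copper plate out of the rack and leaned it on the blue stand, then backed the gripper clear and handed the job in. It took about 10 s of the 40 s allowed; the hand-in gave no verdict.

**Last picture fit (stand frame):**

| Check | Measured | Allowed |
|---|---|---|
| Lower edge out from the face | 32 mm | 10 to 55 mm |
| Offset from the stand's middle | 1 mm | within 30 mm |
| Out of square | about 1° | within 12° |
| Tilted back | about 24° (task asked for roughly 20°) | 10 to 32° |

- **Other plates:** the aluminium and dark steel plates look upright and unmoved in the rack.
- **Gripper:** it is clear of everything, with a wrist force of about 0.4 N.

**Disagreements:**
- The fit put the lower edge at z ≈ 6 mm, where a plate on the mat should read about 11.5 mm. The fit read nearly the same height (7 mm) when the wrist force showed the plate touching the mat, so I took the difference as camera bias of a few mm.
- With the edge at 32 mm, the stand's geometry gives a tilt of about 22°, slightly less than the fitted 24°.

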